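# Open the combination padlock on the reference-lens case and hold it up

## Task

The case with the reference lenses is locked. Turn the padlock's dial, one click per dot, until its white pointer stands at the code, the third dot clockwise (seen from above) from the red dot; then pull the lock so that its shackle slides fully open, free it from the staple, and hold it up about 10 cm above the lid, dial upward and shackle still open. Finish while still holding it up there, and leave the other things on the bench alone.

Things in the scene. Friction and masses are not known exactly. Their poses are not given: they have to be found in the camera images.
- case: dark grey transit case with aluminium corners, fixed to the bench: 200 mm along its x, 270 mm along its y, 70 mm high, flat lid on top. Origin: centre of its underside; z up. The hasp leaf (steel, 2 mm thick) lies on the lid and the staple stands up from it.
- staple (a point): centre of the opening of the steel staple, 12 mm above the lid: an upright arch of 5 mm round bar standing across the case's y axis, so a leg passes through along the case's x. Opening 14 mm wide (y), 19 mm high; outside 24 by 24.5 mm; 5 mm thick (x). It lets the lock shift 3 mm and swing up to 10 degrees with the dial: square the lock to the case before it is slid, else the toe catches on it
- padlock: loose combination padlock, about 0.36 kg, lying on its back on the lid, dial up. Dark blue body 60 mm (x) by 54 mm (y) by 24 mm high (z) with an aluminium face plate. Origin: centre of the body's underside; x points from the body to the shackle, z out of the dial face. The shackle's two legs leave the front face (x = +30 mm) at y = +16 and -16 mm, 12 mm above the underside
- dial (a joint): angle of the dial on the padlock's face (rad): 0 with the white pointer at the red dot, grows clockwise seen from above; the code is at 3 clicks = 1.885 (or any whole turn from it). It turns without end either way and a spring detent settles it on the dots, 0.628 rad apart (at the start it may rarely rest on the crest between two); about 0.06 N m takes it over a click
- dial_grip (a point): on the dial's axis, 8 mm above the face plate, the height to grip it: black knurled knob 34 mm across, from 1.5 to 15 mm above the plate; axis 5 mm behind the body's centre (padlock x = -5 mm). A white line on its top and side is the pointer
- pointer (a point): where the dial's white pointer points on the face plate: 21 mm from the dial's axis, on the circle of dots
- red_dot (a point): the red dot on the face plate, one of ten dots in a circle of 21 mm radius round the dial (the others black); it is on the side away from the shackle (padlock -x)
- code_dot (a point): the third dot clockwise from the red one, the code at which the lock opens
- shackle (a joint): how far the shackle is drawn out of the body (m): 0 shut, 0.020 fully open (stop). It can be drawn out only while the pointer is within about 9 degrees of the code dot; it slides with about 2 N of friction and stays where it is left
- shackle_bow (a point): middle of the shackle's cross bar (8 mm round bar along the padlock's y), 66 mm in front of the padlock's origin when shut, so 32 mm clear between bow and body. The staple stands between them: pulling the body back (along its -x) by up to 22 mm brings the bow against the staple, and a further 20 mm draws the shackle out; the lid carries the body all the way
- toe_end (a point): rounded end of the shackle's toe leg (y = +16 mm), the leg that passes through the staple. Shut, it is 4 mm inside the body; with the shackle fully out there is a 16 mm gap between the front face and this end, and with the staple standing in that gap the lock lifts straight off. The heel leg (y = -16 mm) never leaves the body
- lens_a: loose black lens barrel, 53 mm across, 34 mm high, right of the case; to be left alone
- tape_roll: loose roll of masking tape, 68 mm across, 18 mm high, lying left of the case; to be left alone
- stamp: loose hand stamp with a wooden knob, 26x44x62 mm, standing right of the case; to be left alone
- sachets: loose bundle of blue and white sachets, 57x68x45 mm, right of the case; to be left alone

How it is judged (in metres and radians):
On the way, in this order (a step that is already met when the one before it is completed fails the run):
1. the dial's pointer stands at the code dot, the lock still shut and on its staple (distance between pointer and code_dot below 0.0035 m and value of joint shackle below 0.006 m and horizontal distance between padlock and staple below 0.085 m and z of padlock in the frame of case below 0.09 m), for 0.2 s.
2. the shackle is pulled open with the lock still at the staple (value of joint shackle above 0.016 m and z of padlock in the frame of case below 0.1 m and horizontal distance between padlock and staple below 0.11 m), for 0.2 s.
At the end, for the whole second after the job is handed in: the padlock is held still in the fingers, its underside at least 60 mm above the case's lid, dial up within 25 degrees, its shackle drawn out at least 14 of 20 mm, and it touches nothing of the case (z of padlock in the frame of case above 0.13 m and value of joint shackle above 0.014 m and angle between padlock's own z axis and vertical below 0.44 rad and contact force between the fingers and padlock above 2 N and contact force between padlock and case below 0.05 N and linear speed of padlock below 0.03 m/s); the arm keeps its last pose, push and grip.
It fails at once if a bystander is moved by more than 25 mm (distance of any of lens_a, tape_roll, stamp, sachets from where it was at the start of the episode above 0.025 m).
It also fails if it takes over 64 s, if anything falls off the work surface, if the arm or the gripper's body presses on something with over 40 N, if the wrist force passes 120 N, or if a joint passes its speed limit or range.

## Robot

A 6-joint arm with a two-finger parallel gripper is mounted at the origin on a cart in front of the work surface, level with it; the furniture and walls round the work are solid. World frame = base frame: x ahead of the robot, y to its left, z up, the work surface at z = 0. Lengths are in m, angles in degrees, forces in N, time in s.
With the tool pointing down it reaches from about 0.375 to 0.9 m from the base axis. Payload 3.1 kg.
Tool frame: the origin (TCP) lies on the centre line of the jaws, within the pads' length; the fingertips stand 25 mm ahead of it and the grasp point (between the pads) lies 6 mm ahead of it; z points along the fingers, y is the line along which they close (so a half turn about z gives the same grasp; the last joint's range is limited). The gripper opens to 87 mm and grips with 3 to 60 N. Pads are 19 mm wide; open, the fingers measure 117 mm over their backs; the gripper's body (75 mm by 190 mm) begins 51 mm behind the grasp point.
Start: joints at [57.324, 30.224, 82.088, -0, 67.689, -10.227], TCP at [0.239, 0.578, 0.248] pointing down, gripper open.
Joint ranges: [-176.69, 176.69], [-43.24, 126.21], [12.49, 139.97], [-82, 262], [0, 151.66], [-163.58, 163.58]. Speed limits (degrees/s): [159.86, 159.86, 180, 180, 180, 180].

## Interface

Orientations are given as a 3x3 rotation matrix whose columns are the frame's x, y, z axes.
In Python, from rig import read_state, capture, camera_params, hand_in gives the robot as it stands.
- The arm moves only by the tool apply_moves, never from a script. Its argument "rows" is a list of rows, each an object of numbers: "x", "y", "z": the shift along the tool's x, y, z in mm; "rx", "ry", "rz": the turn, a rotation vector about the tool's x, y, z in units of 6 degrees (1.0 is 6 degrees); "claw": the closure in counts, from 0 (fully open) to 255 (shut). A call has 1 to 10 rows; each row is the pose to reach, as a shift and turn from the pose commanded when the call began, along the tool's axes at that moment; what a row does not reach only later rows make up. A row lasts 1/8 s, in which the tool goes at most 62.5 mm and 10.7 degrees, less where a joint would pass 70% of its speed; a pose out of reach is approached as far as the arm can. A call with a gripper value outside its range is refused whole. The fingers move at their own pace and stop on an object; the grip force is fixed at half the most. Time passes only in rows, so rows that repeat a pose let the fingers close. It gives the time, the measured TCP pose, the force, the opening and the grip force at its end, in the units of the state.
- read_state(): the state, without advancing time (a new reading comes with each control period).
- capture(name): name is "scene" or "top" or "wrist"; returns (picture, depth): 420x560x3 uint8, red, green, blue; 420x560 float32, m along the optical axis (not along the pixel's ray), 0 where there is no reading.
- camera_params(name): a dict with "fx", "fy", "cx", "cy" (pixels), "D" ([k1, k2, p1, p2, k3] as OpenCV has them; the pictures are not rectified), "xyz" and "orientation" of the camera in the world. Camera axes: x right, y up, looking along -z (the intrinsics and any distortion apply to the point x, -y, -z); pixel columns grow to the right and rows downward; lengths in m; the calibration is good to about 2 mm. A picture is of the moment at which its call begins: read the wrist's pose just before it. camera_params takes no time and is no camera call; for the wrist camera it gives the pose at the moment of the call.
- hand_in(): hands the job in; it is judged then, once.
The state is a dict: "time_s": time; "joint_positions": joint angles; "qvel": joint speeds; "tau": joint torques, N m; "position": TCP position; "tcp_rot": TCP orientation; "force": force on the tool from outside, world axes, zero at the start; "moment": the same for the moment, N m; "opening": opening from 0.0 (shut) to 1.0 (fully open); "grasp_force": force on a finger pad.
Only numpy, scipy, OpenCV 4.12 (cv2) and the standard library are available. Lean on these libraries where they do the work, as an engineer would, in place of code of your own. Each camera call takes 0.05 s, during which the arm holds its last target. There are 200 camera calls.

## Working session

There is one attempt and no reset: what is moved stays moved. The work goes in short steps, Python scripts to look and compute and a tool call to move; the robot and the scene stay as the last step left them, time stands still between calls to the robot, and variables do not carry over. Pictures are saved under pics/ and viewed, at most 11 in all, crops included, and the job is handed in when it is done.

Besides the shell and the picture viewer there is one more tool, called after ">>>" as a command line: name --argument value ..., lists and objects as JSON in quotes. apply_moves: Moves the arm, as the interface text tells. Its arguments: {"type":"object","properties":{"rows":{"type":"array"}},"required":["rows"]}

```bash
mkdir -p pics; ls; cat > h.py <<'E'
import numpy as np, cv2
from rig import *
def snap(n,f=None):
    p=camera_params(n); im,d=capture(n)
    if f: cv2.imwrite('pics/'+f,im[:,:,::-1])
    return im,d,p
def K(p): return np.array([[p['fx'],0,p['cx']],[0,p['fy'],p['cy']],[0,0,1.]])
def ray(p,uv):
    uv=np.array(uv,float).reshape(-1,1,2)
    n=cv2.undistortPoints(uv,K(p),np.array(p['D'],float)).reshape(-1,2)
    d=np.c_[n[:,0],-n[:,1],-np.ones(len(n))]
    return np.array(p['xyz']),d@np.array(p['orientation']).T
def onplane(p,uv,z):
    o,d=ray(p,uv); return o+d*((z-o[2])/d[:,2])[:,None]
def proj(p,P):
    P=np.atleast_2d(P); c=(P-np.array(p['xyz']))@np.array(p['orientation']); c=c*[1,-1,-1]
    return cv2.projectPoints(c,np.zeros(3),np.zeros(3),K(p),np.array(p['D'],float))[0].reshape(-1,2)
E
python3 - <<'E'
from h import *
for n in('scene','top','wrist'):
    im,d,p=snap(n,n+'0.png'); print(n,p)
print(read_state())
a=cv2.imread('pics/top0.png');b=cv2.imread('pics/scene0.png')
E
```

```text
pics
scene {'fx': 464.5554530550138, 'fy': 464.5554530550138, 'cx': 276.44313380595145, 'cy': 198.50340933327033, 'D': array([0.03871157, 0.        , 0.        , 0.        , 0.        ]), 'xyz': array([-0.06674591, -1.30297799,  0.68893319]), 'orientation': array([[ 0.88931385,  0.19085296, -0.41556712],
       [-0.4572479 ,  0.35774864, -0.81421144],
       [-0.0067261 ,  0.9141067 ,  0.40541793]])}
top {'fx': 540.3775544000767, 'fy': 540.3775544000767, 'cx': 277.4372618792775, 'cy': 206.18334695233102, 'D': array([-0.11876826,  0.        ,  0.        ,  0.        ,  0.        ]), 'xyz': array([ 0.38477289, -0.14419668,  1.32677314]), 'orientation': array([[-1.64886181e-02,  9.94782099e-01, -1.00681186e-01],
       [-9.99864043e-01, -1.63902974e-02,  1.80373314e-03],
       [ 1.44126866e-04,  1.00697239e-01,  9.94917105e-01]])}
wrist {'fx': 323.23889685750834, 'fy': 323.23889685750834, 'cx': 277.42018659546164, 'cy': 207.66511825697572, 'D': array([-0.06421144,  0.        ,  0.        ,  0.        ,  0.        ]), 'xyz': array([0.16420304, 0.60693349, 0.38369835]), 'orientation': ar
[... 237 characters left out ...]
 -1.65390042e-03,
        6.76902926e+01, -1.02278601e+01]), 'qvel': array([ 0.03196015, -0.11773473, -0.28370672,  0.06913811, -0.02721357,
       -0.05347356]), 'tau': array([ 6.63770497e-04, -4.40435135e+01, -1.76842350e+01,  6.33325567e-02,
        5.52405417e-02, -9.86005125e-05]), 'position': array([0.23835591, 0.57717935, 0.24679387]), 'tcp_rot': array([[-9.24221262e-01,  3.81856325e-01, -8.97117767e-04],
       [ 3.81857279e-01,  9.24220169e-01, -1.44808848e-03],
       [ 2.76172587e-04, -1.68092512e-03, -9.99998549e-01]]), 'force': array([ 1.11528596, -0.41756871,  0.042534  ]), 'moment': array([0.00800561, 0.05888474, 0.00140425]), 'grasp_force': 0.0, 'opening': 1.0009079600308208}
```

View pics/top0.png

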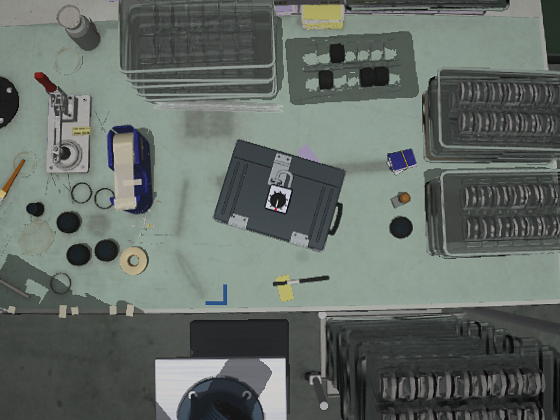

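View pics/wrist0.png

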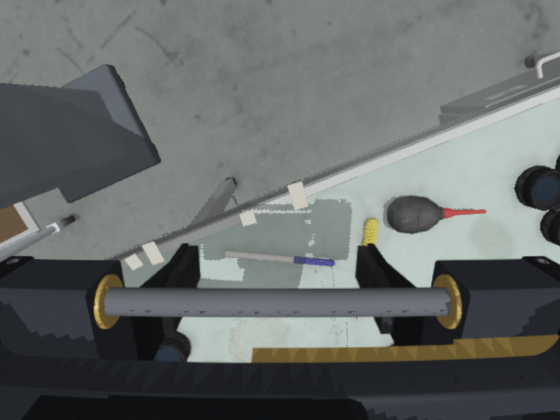

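The top view shows the case centred near (280,195), the padlock at about (279,200) with its shackle pointing up (+x), and the bystanders clear of it. The wrist view shows only empty bench.

```bash
python3 - <<'E'
from h import *
im,d,p=snap('top')
c=im[140:255,205:350]; cv2.imwrite('pics/t1.png',cv2.resize(c,None,fx=5,fy=5,interpolation=cv2.INTER_CUBIC)[:,:,::-1])
# plate mask: bright low saturation near the lock
hsv=cv2.cvtColor(im,cv2.COLOR_RGB2HSV)
sub=np.zeros(im.shape[:2],bool); sub[180:220,262:298]=1
red=((hsv[...,0]<8)|(hsv[...,0]>172))&(hsv[...,1]>120)&(hsv[...,2]>80)&sub
v,u=np.nonzero(red); print('red',len(u),onplane(p,[[u.mean(),v.mean()]],0.096), u.mean(),v.mean())
w=((hsv[...,2]>130)&(hsv[...,1]<60)&sub).astype(np.uint8)
k=cv2.findContours(w,cv2.RETR_EXTERNAL,cv2.CHAIN_APPROX_NONE)[0]; k=max(k,key=cv2.contourArea)
print(cv2.minAreaRect(k)); r=cv2.boxPoints(cv2.minAreaRect(k)); P=onplane(p,r,0.096); print(P,P.mean(0))
# case outline corners from dark mask
m=((hsv[...,2]<95)).astype(np.uint8); m[:125]=0;m[260:]=0;m[:,:200]=0;m[:,360:]=0
m=cv2.morphologyEx(m,cv2.MORPH_OPEN,np.ones((5,5)))
k=max(cv2.findContours(m,cv2.RETR_EXTERNAL,cv2.CHAIN_APPROX_NONE)[0],key=cv2.contourArea)
print(cv2.minAreaRect(k)); P=onplane(p,cv2.boxPoints(cv2.minAreaRect(k)),0.07);print(P)
o,dd=ray(p,[[280,198]])
E
```

```text
red 7 [[ 0.50292605 -0.14139901  0.096     ]] 275.2857142857143 209.0
((278.0423278808594, 198.51153564453125), (20.873977661132812, 23.592857360839844), 15.255120277404785)
[[ 0.50758079 -0.11762749  0.096     ]
 [ 0.55992963 -0.13263752  0.096     ]
 [ 0.54643756 -0.17868865  0.096     ]
 [ 0.49420293 -0.16349148  0.096     ]] [ 0.52703773 -0.14811128  0.096     ]
((282.2345275878906, 195.5625457763672), (121.74080657958984, 85.00363159179688), 16.101303100585938)
[[ 0.48317348  0.00696415  0.07      ]
 [ 0.67664473 -0.04970259  0.07      ]
 [ 0.59101847 -0.32492656  0.07      ]
 [ 0.40009432 -0.26420138  0.07      ]]
```

View pics/t1.png

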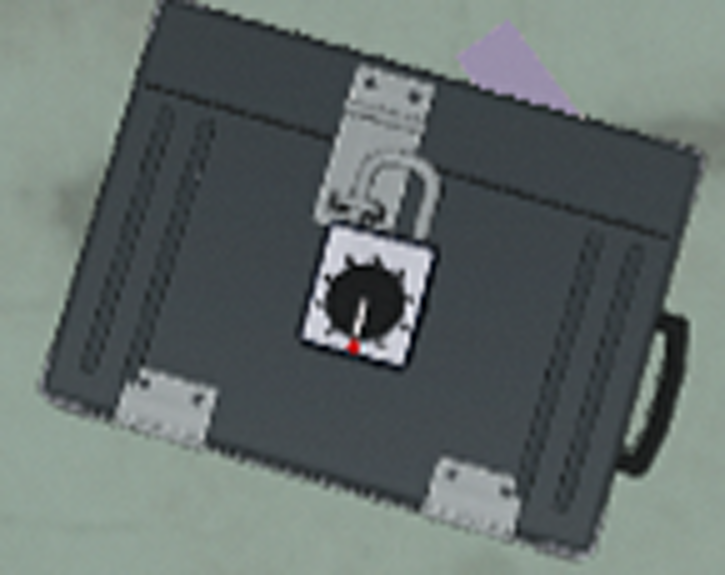

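The close-up shows the pointer at or near the red dot (pixel 275,209), with the lock and case both at about -16° yaw. I'll move above the lock for a wrist view.

>>> apply_moves --rows '[{"x": -50,"y": -51},{"x": -95,"y": -97},{"x": -135,"y": -138},{"x": -175,"y": -179},{"x": -215,"y": -220,"rz": -0.5},{"x": -255,"y": -260,"rz": -1},{"x": -295,"y": -301,"rz": -1},{"x": -335,"y": -342,"rz": -1},{"x": -375,"y": -383,"rz": -1},{"x": -415,"y": -424,"rz": -1}]'

```text
validation failed for argument at $.ro...
```

```bash
cat > go.py <<'E'
# print shift in tool axes (mm) to TCP target x y z and tool-x yaw (deg), pointing down
import sys; from h import *
from scipy.spatial.transform import Rotation as R
s=read_state(); T=s['tcp_rot']; t=np.array([float(a) for a in sys.argv[1:4]]); y=np.radians(float(sys.argv[4]))
print(s['time_s'],s['position'],s['joint_positions'].round(1),'yaw',np.degrees(np.arctan2(T[1,0],T[0,0])))
X=np.array([np.cos(y),np.sin(y),0]);Z=np.array([0,0,-1.]);G=np.c_[X,np.cross(Z,X),Z]
print('xyz',((t-s['position'])@T*1000).round(1),'rot',(np.degrees(R.from_matrix(T.T@G).as_rotvec())/6).round(2))
E
python3 go.py 0.53 -0.148 0.247 164
```

```text
0.2 [0.23838509 0.57727357 0.24693083] [ 57.3  30.3  82.1   0.   67.7 -10.2] yaw 157.55290384830943
xyz [-546.5 -559.     0.6] rot [-0.01 -0.   -1.07]
```

>>> apply_moves --rows '[{"x": -40,"y": -41,"z": 0,"rx": 0,"ry": 0,"rz": 0,"claw": 0}]'

```text
time_s: 0.32
position: [0.2597, 0.5266, 0.2472]
tcp_rot: [[-0.926, 0.378, 0.001], [0.378, 0.926, 0.003], [-0.0, 0.003, -1.0]]
force: [1.6, -0.7, 1.6]
opening: 1.003
grasp_force: 0.0
```

>>> apply_moves --rows '[{"x": -41,"y": -42,"z": 0,"rx": 0,"ry": 0,"rz": 0,"claw": 0},{"x": -82,"y": -84,"z": 0,"rx": 0,"ry": 0,"rz": 0,"claw": 0},{"x": -123,"y": -126,"z": 0,"rx": 0,"ry": 0,"rz": -0.3,"claw": 0},{"x": -164,"y": -168,"z": 0,"rx": 0,"ry": 0,"rz": -0.6,"claw": 0},{"x": -205,"y": -210,"z": 0,"rx": 0,"ry": 0,"rz": -1,"claw": 0},{"x": -246,"y": -252,"z": 0,"rx": 0,"ry": 0,"rz": -1,"claw": 0},{"x": -287,"y": -294,"z": 0,"rx": 0,"ry": 0,"rz": -1,"claw": 0},{"x": -328,"y": -336,"z": 0,"rx": 0,"ry": 0,"rz": -1,"claw": 0},{"x": -369,"y": -378,"z": 0,"rx": 0,"ry": 0,"rz": -1,"claw": 0},{"x": -410,"y": -420,"z": 0,"rx": 0,"ry": 0,"rz": -1,"claw": 0}]'

```text
time_s: 1.58
position: [0.479, -0.0222, 0.2476]
tcp_rot: [[-0.959, 0.284, 0.0], [0.284, 0.959, 0.0], [-0.0, 0.0, -1.0]]
force: [1.2, 0.7, 0.3]
opening: 0.999
grasp_force: 0.0
```

```bash
python3 go.py 0.53 -0.148 0.247 164
```

```text
1.575 [ 0.4789791  -0.0222041   0.24764518] [-16.   19.  102.4   0.   58.5 -89.6] yaw 163.5246795558608
xyz [ -84.6 -106.2    0.6] rot [ 0.    0.   -0.08]
```

>>> apply_moves --rows '[{"x": 0,"y": 0,"z": 0,"rx": 0,"ry": 0,"rz": 0,"claw": 0},{"x": 0,"y": 0,"z": 0,"rx": 0,"ry": 0,"rz": 0,"claw": 0}]'

```text
time_s: 1.82
position: [0.4777, -0.02, 0.2472]
tcp_rot: [[-0.959, 0.284, -0.002], [0.284, 0.959, 0.001], [0.002, 0.0, -1.0]]
force: [-0.1, 0.3, 0.2]
opening: 0.994
grasp_force: 0.0
```

```bash
python3 go.py 0.53 -0.148 0.247 164
```

```text
1.825 [ 0.47770221 -0.01996747  0.24719987] [-15.8  19.  102.6   0.   58.5 -89.3] yaw 163.49776233167557
xyz [ -86.5 -107.9   -0. ] rot [ 0.   -0.02 -0.08]
```

>>> apply_moves --rows '[{"x": -30,"y": -36,"z": 0,"rx": 0,"ry": 0,"rz": 0,"claw": 0},{"x": -60,"y": -75,"z": 0,"rx": 0,"ry": 0,"rz": 0,"claw": 0},{"x": -87,"y": -108,"z": 0,"rx": 0,"ry": 0,"rz": 0,"claw": 0},{"x": -87,"y": -108,"z": 0,"rx": 0,"ry": 0,"rz": 0,"claw": 0},{"x": -87,"y": -108,"z": 0,"rx": 0,"ry": 0,"rz": 0,"claw": 0}]'

```text
time_s: 2.45
position: [0.5303, -0.1463, 0.2471]
tcp_rot: [[-0.96, 0.282, -0.002], [0.282, 0.96, 0.002], [0.003, 0.001, -1.0]]
force: [0.1, -0.2, 0.1]
opening: 1.002
grasp_force: 0.0
```

```bash
cat > look.py <<'E'
# find plate, red dot, dial, pointer in wrist view
import sys; from h import *
im,d,p=snap('wrist',sys.argv[1]); zp=float(sys.argv[2]) if len(sys.argv)>2 else 0.096
# metric top-down rectification at plate height, 0.25 mm/px, around given centre
cx,cy=(float(sys.argv[3]),float(sys.argv[4])) if len(sys.argv)>4 else (0.53,-0.148)
N=640; g=np.arange(N); s=0.00025
X=cx+(N/2-g)[:,None]*s+0*g[None]; Y=cy+(N/2-g)[None]*s+0*g[:,None]
uv=proj(p,np.stack([X,Y,0*X+zp],-1).reshape(-1,3)).reshape(N,N,2).astype(np.float32)
r=cv2.remap(im,uv[...,0],uv[...,1],cv2.INTER_LINEAR); cv2.imwrite('pics/r_'+sys.argv[1],r[:,:,::-1])
hsv=cv2.cvtColor(r,cv2.COLOR_RGB2HSV); W=lambda u,v:(cx+(N/2-v)*s, cy+(N/2-u)*s)
red=((hsv[...,0]<8)|(hsv[...,0]>172))&(hsv[...,1]>130)&(hsv[...,2]>90)
v,u=np.nonzero(red); print('red',len(u),W(np.median(u),np.median(v)))
uvi=proj(p,[cx,cy,zp])[0].astype(int); print('depth z at ctr', p['xyz'][2]-0)
dd=d[200:215,:]; 
o,ry=ray(p,np.stack(np.meshgrid(np.arange(560.),np.arange(420.)),-1).reshape(-1,2))
P=o+ry*d.reshape(-1,1); near=(np.hypot(P[:,0]-cx,P[:,1]-cy)<0.05)&(d.ravel()>0)
h=np.histogram(P[near,2],np.arange(.06,.13,.002)); print(dict(zip((h[1][:-1]*1000).round().astype(int).tolist(),h[0].tolist())))
E
python3 look.py w1.png; python3 go.py 0.53 -0.148 0.247 164
```

```text
red 331 (np.float64(0.503), np.float64(-0.14225))
depth z at ctr 0.3843486412323189
{60: 0, 62: 0, 64: 0, 66: 19, 68: 2061, 70: 1513, 72: 99, 74: 22, 76: 39, 78: 13, 80: 27, 82: 73, 84: 143, 86: 79, 88: 105, 90: 221, 92: 652, 94: 1329, 96: 72, 98: 18, 100: 18, 102: 17, 104: 26, 106: 180, 108: 905, 110: 50, 112: 0, 114: 0, 116: 0, 118: 0, 120: 0, 122: 0, 124: 0, 126: 0}
2.5 [ 0.53027245 -0.14610143  0.24724447] [ -27.1   24.5   92.9    0.    62.8 -100.7] yaw 163.6703089927184
xyz [-0.3 -1.9  0.2] rot [ 0.01 -0.02 -0.05]
```

View pics/r_w1.png

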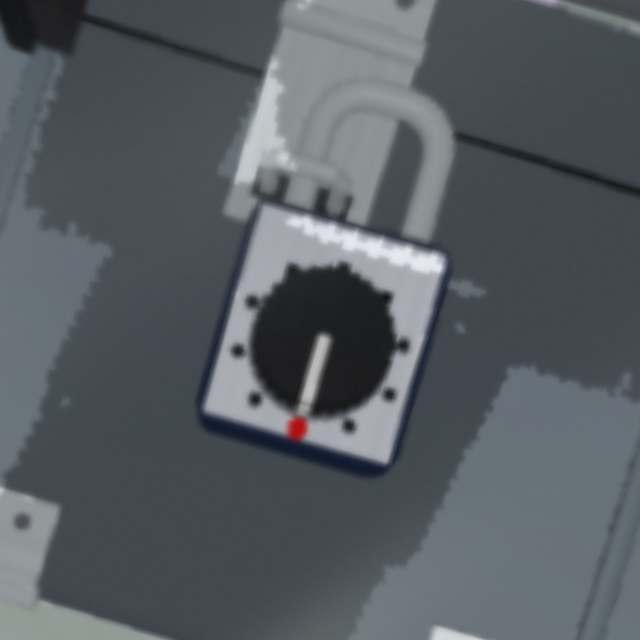

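The rectified view (0.25 mm/px) shows the pointer exactly on the red dot (297,428). The dot circle is centred at (320,348), which puts the axis at about (0.523,-0.148). The code dot is at (252,301) and the lock yaw is -16.3°. Next I go down onto the knob.

>>> apply_moves --rows '[{"x": 6.5,"y": -4,"z": 40,"rx": 0,"ry": 0,"rz": 0,"claw": 0},{"x": 6.5,"y": -4,"z": 80,"rx": 0,"ry": 0,"rz": 0,"claw": 0},{"x": 6.5,"y": -4,"z": 108,"rx": 0,"ry": 0,"rz": 0,"claw": 0},{"x": 6.5,"y": -4,"z": 118,"rx": 0,"ry": 0,"rz": 0,"claw": 0},{"x": 6.5,"y": -4,"z": 123,"rx": 0,"ry": 0,"rz": 0,"claw": 0},{"x": 6.5,"y": -4,"z": 123,"rx": 0,"ry": 0,"rz": 0,"claw": 0}]'

```text
time_s: 3.25
position: [0.5244, -0.1503, 0.1253]
tcp_rot: [[-0.959, 0.283, 0.001], [0.283, 0.959, -0.001], [-0.001, -0.0, -1.0]]
force: [0.1, 0.1, 0.7]
opening: 1.0
grasp_force: 0.0
```

```bash
python3 go.py 0.523 -0.148 0.1235 163.7
```

```text
3.25 [ 0.52441285 -0.15025194  0.12525868] [ -27.7   34.3   99.7    0.    45.9 -101.3] yaw 163.58635054975684
xyz [2.  1.8 1.8] rot [-0.    0.01 -0.02]
```

>>> apply_moves --rows '[{"x": 1.5,"y": 1.5,"z": 1,"rx": 0,"ry": 0,"rz": 0,"claw": 0},{"x": 1.5,"y": 1.5,"z": 1,"rx": 0,"ry": 0,"rz": 0,"claw": 100},{"x": 1.5,"y": 1.5,"z": 1,"rx": 0,"ry": 0,"rz": 0,"claw": 255},{"x": 1.5,"y": 1.5,"z": 1,"rx": 0,"ry": 0,"rz": 0,"claw": 255},{"x": 1.5,"y": 1.5,"z": 1,"rx": 0,"ry": 0,"rz": 0,"claw": 255},{"x": 1.5,"y": 1.5,"z": 1,"rx": 0,"ry": 0,"rz": 0,"claw": 255},{"x": 1.5,"y": 1.5,"z": 1,"rx": 0,"ry": 0,"rz": 0,"claw": 255},{"x": 1.5,"y": 1.5,"z": 1,"rx": 0,"ry": 0,"rz": 0,"claw": 255}]'

```text
time_s: 4.25
position: [0.5229, -0.1483, 0.1235]
tcp_rot: [[-0.959, 0.283, -0.0], [0.283, 0.959, 0.001], [0.0, 0.001, -1.0]]
force: [0.8, 1.3, 0.2]
opening: 0.381
grasp_force: 30.0
```

```bash
python3 go.py 0.523 -0.148 0.1235 163.7; python3 -c "
from rig import *;s=read_state();print(s['force'],s['moment'],s['grasp_force'],s['opening'])"
```

```text
4.25 [ 0.52287103 -0.14828493  0.12349351] [ -27.6   34.4  100.     0.    45.6 -101.2] yaw 163.54033593971886
xyz [-0.   0.3 -0. ] rot [ 0.   -0.   -0.03]
[0.80036326 1.25814661 0.17165744] [ 0.31978793 -0.07180435  0.02980251] 30.000003576278687 0.38078728179576454
```

>>> apply_moves --rows '[{"x": 0,"y": 0,"z": 0,"rx": 0,"ry": 0,"rz": 1.2,"claw": 255},{"x": 0,"y": 0,"z": 0,"rx": 0,"ry": 0,"rz": 2.4,"claw": 255},{"x": 0,"y": 0,"z": 0,"rx": 0,"ry": 0,"rz": 3.6,"claw": 255},{"x": 0,"y": 0,"z": 0,"rx": 0,"ry": 0,"rz": 4.8,"claw": 255},{"x": 0,"y": 0,"z": 0,"rx": 0,"ry": 0,"rz": 6.0,"claw": 255},{"x": 0,"y": 0,"z": 0,"rx": 0,"ry": 0,"rz": 7.2,"claw": 255},{"x": 0,"y": 0,"z": 0,"rx": 0,"ry": 0,"rz": 8.4,"claw": 255},{"x": 0,"y": 0,"z": 0,"rx": 0,"ry": 0,"rz": 9.5,"claw": 255},{"x": 0,"y": 0,"z": 0,"rx": 0,"ry": 0,"rz": 9.5,"claw": 255}]'

```text
time_s: 5.38
position: [0.5226, -0.1487, 0.1235]
tcp_rot: [[-0.286, 0.958, -0.001], [0.958, 0.286, -0.0], [0.0, -0.001, -1.0]]
force: [-0.2, 0.0, 1.4]
opening: 0.379
grasp_force: 30.0
```

>>> apply_moves --rows '[{"x": 0,"y": 0,"z": 0,"rx": 0,"ry": 0,"rz": 1.2,"claw": 255},{"x": 0,"y": 0,"z": 0,"rx": 0,"ry": 0,"rz": 2.4,"claw": 255},{"x": 0,"y": 0,"z": 0,"rx": 0,"ry": 0,"rz": 3.6,"claw": 255},{"x": 0,"y": 0,"z": 0,"rx": 0,"ry": 0,"rz": 4.8,"claw": 255},{"x": 0,"y": 0,"z": 0,"rx": 0,"ry": 0,"rz": 6.0,"claw": 255},{"x": 0,"y": 0,"z": 0,"rx": 0,"ry": 0,"rz": 7.2,"claw": 255},{"x": 0,"y": 0,"z": 0,"rx": 0,"ry": 0,"rz": 8.4,"claw": 255},{"x": 0,"y": 0,"z": 0,"rx": 0,"ry": 0,"rz": 9.5,"claw": 255},{"x": 0,"y": 0,"z": 0,"rx": 0,"ry": 0,"rz": 9.5,"claw": 255}]'

```text
time_s: 6.5
position: [0.5223, -0.1483, 0.1235]
tcp_rot: [[0.646, 0.763, -0.002], [0.763, -0.646, 0.001], [-0.001, -0.002, -1.0]]
force: [-3.4, 1.3, 1.0]
opening: 0.377
grasp_force: 30.0
```

```bash
python3 go.py 0.523 -0.148 0.1235 49.5; python3 - <<'E'
from h import *
s=read_state();print(s['force'],s['moment'],s['grasp_force'],s['opening'])
im,d,p=snap('top')
c=im[160:220,240:320]; cv2.imwrite('pics/t2.png',cv2.resize(c,None,fx=6,fy=6,interpolation=cv2.INTER_CUBIC)[:,:,::-1])
E
```

```text
6.5 [ 0.52225861 -0.14830805  0.12347609] [-27.6  34.4 100.   -0.   45.7  12.6] yaw 49.73902717959091
xyz [ 0.7  0.4 -0. ] rot [-0.02  0.01  0.04]
[-3.41959944  1.25906352  0.95252802] [-0.00390684  0.45252704  0.02629597] 30.001198947429657 0.37685888652455096
```

>>> apply_moves --rows '[{"x": 0,"y": 0,"z": 0,"rx": 0,"ry": 0,"rz": 0,"claw": 0},{"x": 0,"y": 0,"z": 0,"rx": 0,"ry": 0,"rz": 0,"claw": 0},{"x": 0,"y": 0,"z": 0,"rx": 0,"ry": 0,"rz": 0,"claw": 0},{"x": 0,"y": 0,"z": -20,"rx": 0,"ry": 0,"rz": 0,"claw": 0},{"x": 0,"y": 0,"z": -55,"rx": 0,"ry": 0,"rz": 1.6,"claw": 0},{"x": 0,"y": 0,"z": -90,"rx": 0,"ry": 0,"rz": 3.2,"claw": 0},{"x": 0,"y": 0,"z": -124,"rx": 0,"ry": 0,"rz": 4.8,"claw": 0},{"x": 0,"y": 0,"z": -124,"rx": 0,"ry": 0,"rz": 6.4,"claw": 0},{"x": 0,"y": 0,"z": -124,"rx": 0,"ry": 0,"rz": 8,"claw": 0},{"x": 0,"y": 0,"z": -124,"rx": 0,"ry": 0,"rz": 9.6,"claw": 0}]'

```text
time_s: 7.8
position: [0.5231, -0.1487, 0.2478]
tcp_rot: [[0.989, -0.145, 0.001], [-0.145, -0.989, -0.0], [0.001, 0.0, -1.0]]
force: [-0.5, -0.2, 0.4]
opening: 0.998
grasp_force: 0.0
```

>>> apply_moves --rows '[{"x": 0,"y": 0,"z": 0,"rx": 0,"ry": 0,"rz": 1.4,"claw": 0},{"x": 0,"y": 0,"z": 0,"rx": 0,"ry": 0,"rz": 1.4,"claw": 0},{"x": 0,"y": 0,"z": 0,"rx": 0,"ry": 0,"rz": 1.4,"claw": 0}]'

```text
time_s: 8.18
position: [0.523, -0.1486, 0.2475]
tcp_rot: [[0.96, -0.281, 0.0], [-0.281, -0.96, -0.0], [0.0, -0.0, -1.0]]
force: [-0.8, -0.3, 0.7]
opening: 1.001
grasp_force: 0.0
```

```bash
python3 go.py 0.523 -0.148 0.247 -16.5; python3 look.py w2.png 0.095
```

```text
8.175 [ 0.52299425 -0.14862963  0.24753295] [-27.6  24.   93.8   0.   62.2  78.7] yaw -16.324538513474703
xyz [-0.2 -0.6  0.5] rot [-0.   -0.    0.03]
red 144 (np.float64(0.50225), np.float64(-0.142))
depth z at ctr 0.3845438475379494
{60: 0, 62: 0, 64: 0, 66: 22, 68: 1969, 70: 1454, 72: 135, 74: 7, 76: 12, 78: 10, 80: 16, 82: 78, 84: 193, 86: 85, 88: 116, 90: 231, 92: 693, 94: 1335, 96: 70, 98: 13, 100: 20, 102: 18, 104: 37, 106: 190, 108: 875, 110: 35, 112: 0, 114: 0, 116: 0, 118: 0, 120: 0, 122: 0, 124: 0, 126: 0}
```

View pics/r_w2.png

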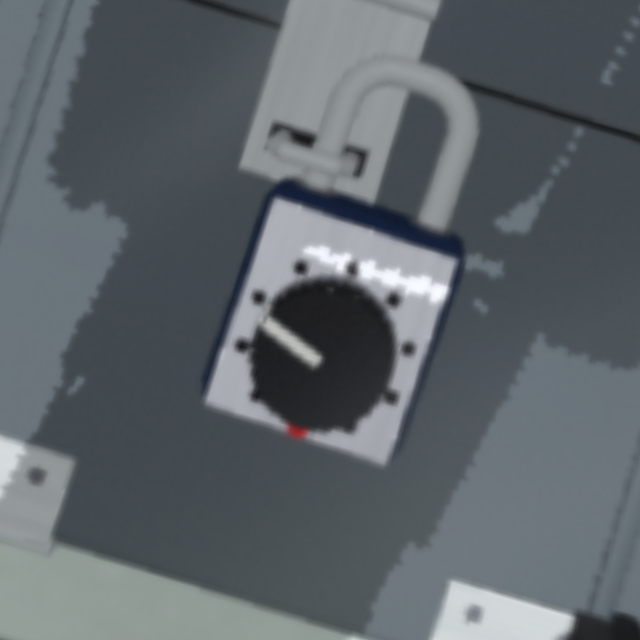

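The pointer now stands on the third dot (259,297). The lock is at about -18.5° yaw against the case's -17°, with its leg centred in the staple (318,157). I'll grasp the body by its sides with the tool squared to -17°.

>>> apply_moves --rows '[{"x": 4.7,"y": 0,"z": 40,"rx": 0,"ry": 0,"rz": 0.1,"claw": 0},{"x": 4.7,"y": 0,"z": 85,"rx": 0,"ry": 0,"rz": 0.1,"claw": 0},{"x": 4.7,"y": 0,"z": 120,"rx": 0,"ry": 0,"rz": 0.1,"claw": 0},{"x": 4.7,"y": 0,"z": 140,"rx": 0,"ry": 0,"rz": 0.1,"claw": 0},{"x": 4.7,"y": 0,"z": 149,"rx": 0,"ry": 0,"rz": 0.1,"claw": 0},{"x": 4.7,"y": 0,"z": 149,"rx": 0,"ry": 0,"rz": 0.1,"claw": 0},{"x": 4.7,"y": 0,"z": 149,"rx": 0,"ry": 0,"rz": 0.1,"claw": 0}]'

```text
time_s: 9.1
position: [0.5282, -0.1503, 0.0995]
tcp_rot: [[0.956, -0.293, 0.002], [-0.293, -0.956, -0.001], [0.002, 0.0, -1.0]]
force: [0.8, -0.6, 0.1]
opening: 1.004
grasp_force: 0.0
```

```bash
python3 go.py 0.5275 -0.15 0.098 -17; python3 - <<'E'
from h import *
# case yaw from the long edges in the top view and groove line in rectified wrist views
for f in('r_w1.png','r_w2.png'):
    g=cv2.imread('pics/'+f,0); l=cv2.createLineSegmentDetector().detect(g)[0][:,0]
    for a,b,c,d in l:
        L=np.hypot(c-a,d-b); 
        if L>90: t=np.degrees(np.arctan2(d-b,c-a))%90; print(f,int(L),round(t,1),(a,b,c,d))
E
```

```text
9.1 [ 0.52816062 -0.15027031  0.09948162] [-27.5  36.9 100.    0.   42.9  79.5] yaw -17.030935311913716
xyz [-0.7 -0.1  1.5] rot [ 0.   -0.02 -0.01]
r_w1.png 211 16.1 (np.float32(260.48816), np.float32(205.58539), np.float32(201.66992), np.float32(408.78928))
r_w1.png 212 16.0 (np.float32(387.77344), np.float32(462.3071), np.float32(446.23776), np.float32(258.47516))
r_w1.png 192 16.1 (np.float32(201.17865), np.float32(411.2067), np.float32(386.27356), np.float32(464.62787))
r_w1.png 141 17.4 (np.float32(172.10632), np.float32(640.13403), np.float32(37.304985), np.float32(597.9993))
r_w1.png 96 15.1 (np.float32(430.10413), np.float32(237.98431), np.float32(455.17377), np.float32(145.16551))
r_w1.png 90 15.4 (np.float32(426.2371), np.float32(143.29356), np.float32(402.16562), np.float32(230.70503))
r_w1.png 107 17.7 (np.float32(365.61206), np.float32(222.32329), np.float32(398.31018), np.float32(119.83288))
r_w1.png 94 16.4 (np.float32(550.35406), np.float32(167.79591), np.float32(460.07718), np.float32(141.23717))
r_w1.png 95 17.0 (np.float32(172.97025), np.float32(48.63223), np.floa
[... 759 characters left out ...]
float32(203.28265), np.float32(400.2953))
r_w2.png 123 16.4 (np.float32(569.55334), np.float32(613.7685), np.float32(451.25418), np.float32(578.98645))
r_w2.png 331 17.3 (np.float32(370.6619), np.float32(640.7591), np.float32(54.347168), np.float32(541.9641))
r_w2.png 175 17.2 (np.float32(289.48544), np.float32(-0.113062), np.float32(237.81792), np.float32(167.16624))
r_w2.png 116 17.1 (np.float32(374.00327), np.float32(200.51028), np.float32(408.28214), np.float32(89.42349))
r_w2.png 100 18.9 (np.float32(446.43945), np.float32(225.90388), np.float32(478.84436), np.float32(131.26529))
r_w2.png 180 17.6 (np.float32(466.5596), np.float32(80.36985), np.float32(638.37366), np.float32(134.84059))
```

>>> apply_moves --rows '[{"x": 0,"y": 0,"z": 1,"rx": 0,"ry": 0,"rz": 0.05,"claw": 100},{"x": 0,"y": 0,"z": 1,"rx": 0,"ry": 0,"rz": 0.05,"claw": 255},{"x": 0,"y": 0,"z": 1,"rx": 0,"ry": 0,"rz": 0.05,"claw": 255},{"x": 0,"y": 0,"z": 1,"rx": 0,"ry": 0,"rz": 0.05,"claw": 255},{"x": 0,"y": 0,"z": 1,"rx": 0,"ry": 0,"rz": 0.05,"claw": 255},{"x": 0,"y": 0,"z": 1,"rx": 0,"ry": 0,"rz": 0.05,"claw": 255}]'

```text
time_s: 9.85
position: [0.5275, -0.1499, 0.0976]
tcp_rot: [[0.955, -0.298, -0.0], [-0.298, -0.955, 0.0], [-0.0, -0.0, -1.0]]
force: [0.3, 0.1, 1.7]
opening: 0.618
grasp_force: 29.9
```

>>> apply_moves --rows '[{"x": -4,"y": 0,"z": 0,"rx": 0,"ry": 0,"rz": 0,"claw": 255},{"x": -8,"y": 0,"z": 0,"rx": 0,"ry": 0,"rz": 0,"claw": 255},{"x": -12,"y": 0,"z": 0,"rx": 0,"ry": 0,"rz": 0,"claw": 255},{"x": -15,"y": 0,"z": 0,"rx": 0,"ry": 0,"rz": 0,"claw": 255},{"x": -15,"y": 0,"z": 0,"rx": 0,"ry": 0,"rz": 0,"claw": 255}]'

```text
time_s: 10.48
position: [0.513, -0.1453, 0.0977]
tcp_rot: [[0.955, -0.298, -0.0], [-0.298, -0.955, 0.0], [-0.0, -0.0, -1.0]]
force: [3.3, 2.3, -0.3]
opening: 0.617
grasp_force: 29.9
```

>>> apply_moves --rows '[{"x": -3,"y": 0,"z": 0,"rx": 0,"ry": 0,"rz": 0,"claw": 255},{"x": -6,"y": 0,"z": 0,"rx": 0,"ry": 0,"rz": 0,"claw": 255},{"x": -9,"y": 0,"z": 0,"rx": 0,"ry": 0,"rz": 0,"claw": 255},{"x": -9,"y": 0,"z": 0,"rx": 0,"ry": 0,"rz": 0,"claw": 255}]'

```text
time_s: 10.98
position: [0.5046, -0.1425, 0.0977]
tcp_rot: [[0.955, -0.298, 0.0], [-0.298, -0.955, 0.0], [0.0, -0.0, -1.0]]
force: [3.8, 3.0, -0.1]
opening: 0.618
grasp_force: 29.9
```

```bash
python3 go.py 0.5275 -0.15 0.098 -17.3; python3 look.py w3.png 0.095 0.51 -0.14
```

```text
10.975 [ 0.5045909  -0.14250254  0.09765304] [-28.   35.9 103.6   0.   40.4  79.3] yaw -17.32256508845083
xyz [24.1  0.3 -0.3] rot [-0. -0. -0.]
red 0 (np.float64(nan), np.float64(nan))
depth z at ctr 0.23467248853672065
{60: 0, 62: 0, 64: 0, 66: 10, 68: 4445, 70: 2678, 72: 49, 74: 81, 76: 119, 78: 139, 80: 162, 82: 382, 84: 931, 86: 394, 88: 420, 90: 671, 92: 1745, 94: 3932, 96: 371, 98: 284, 100: 271, 102: 263, 104: 262, 106: 431, 108: 1642, 110: 176, 112: 161, 114: 179, 116: 145, 118: 87, 120: 334, 122: 173, 124: 74, 126: 82}
  return _methods._mean(a, axis=axis, dtype=dtype,
  ret = ret.dtype.type(ret / rcount)
```

View pics/w3.png

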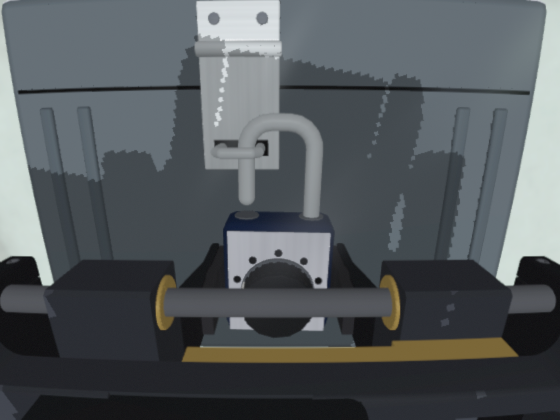

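The wrist view shows the toe end already out of the body at (245,200), with the staple at (240,153) and the leg inside it. I'll keep pulling to the stop.

>>> apply_moves --rows '[{"x": -2,"y": 0,"z": 0,"rx": 0,"ry": 0,"rz": 0,"claw": 255},{"x": -4,"y": 0,"z": 0,"rx": 0,"ry": 0,"rz": 0,"claw": 255},{"x": -6,"y": 0,"z": 0,"rx": 0,"ry": 0,"rz": 0,"claw": 255},{"x": -6,"y": 0,"z": 0,"rx": 0,"ry": 0,"rz": 0,"claw": 255}]'

```text
time_s: 11.52
position: [0.499, -0.1407, 0.0976]
tcp_rot: [[0.955, -0.298, 0.0], [-0.298, -0.955, 0.0], [0.0, -0.0, -1.0]]
force: [5.4, 2.9, 0.2]
opening: 0.617
grasp_force: 29.8
```

>>> apply_moves --rows '[{"x": -1.5,"y": 0,"z": 0,"rx": 0,"ry": 0,"rz": 0,"claw": 255},{"x": -3,"y": 0,"z": 0,"rx": 0,"ry": 0,"rz": 0,"claw": 255},{"x": -3,"y": 0,"z": 0,"rx": 0,"ry": 0,"rz": 0,"claw": 255}]'

```text
time_s: 11.9
position: [0.4962, -0.1398, 0.0976]
tcp_rot: [[0.955, -0.298, 0.001], [-0.298, -0.955, 0.0], [0.001, -0.0, -1.0]]
force: [5.1, 4.2, -0.1]
opening: 0.618
grasp_force: 29.8
```

```bash
python3 look.py w4.png 0.095 0.51 -0.14 >/dev/null 2>&1; python3 go.py 0.5275 -0.15 0.098 -17.3; python3 -c "
import cv2;a=cv2.imread('pics/w4.png')[90:340,150:400];cv2.imwrite('pics/w4c.png',cv2.resize(a,None,fx=2.2,fy=2.2))"
```

```text
11.95 [ 0.49623834 -0.13985487  0.09764872] [-28.2  35.5 104.9   0.   39.6  79.1] yaw -17.313168554818848
xyz [32.9  0.4 -0.3] rot [-0. -0. -0.]
```

View pics/w4c.png

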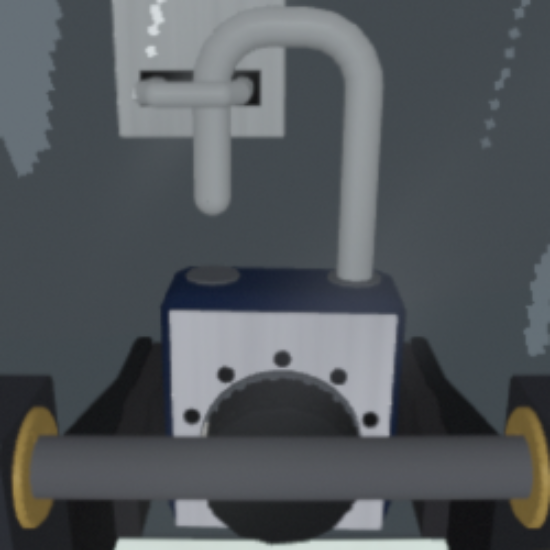

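The crop shows the shackle well out, with the toe end at (212,210), a gap of about 14 mm to the body, and the staple at the bow. I'll pull a little further to the stop.

>>> apply_moves --rows '[{"x": -1,"y": 0,"z": 0,"rx": 0,"ry": 0,"rz": 0,"claw": 255},{"x": -2,"y": 0,"z": 0,"rx": 0,"ry": 0,"rz": 0,"claw": 255},{"x": -2,"y": 0,"z": 0,"rx": 0,"ry": 0,"rz": 0,"claw": 255}]'

```text
time_s: 12.32
position: [0.4945, -0.1393, 0.0977]
tcp_rot: [[0.955, -0.297, 0.001], [-0.297, -0.955, -0.0], [0.001, -0.0, -1.0]]
force: [4.7, 2.9, -0.8]
opening: 0.621
grasp_force: 29.8
```

>>> apply_moves --rows '[{"x": -1,"y": 0,"z": 0,"rx": 0,"ry": 0,"rz": 0,"claw": 255},{"x": -1,"y": 0,"z": 0,"rx": 0,"ry": 0,"rz": 0,"claw": 255}]'

```text
time_s: 12.58
position: [0.4939, -0.1391, 0.0977]
tcp_rot: [[0.955, -0.298, 0.002], [-0.298, -0.955, -0.0], [0.002, -0.0, -1.0]]
force: [6.6, 3.3, -1.7]
opening: 0.617
grasp_force: 29.8
```

>>> apply_moves --rows '[{"x": -1,"y": 0,"z": 0,"rx": 0,"ry": 0,"rz": 0,"claw": 255},{"x": -1,"y": 0,"z": 0,"rx": 0,"ry": 0,"rz": 0,"claw": 255}]'

```text
time_s: 12.82
position: [0.4931, -0.1388, 0.0976]
tcp_rot: [[0.955, -0.297, 0.002], [-0.297, -0.955, -0.0], [0.002, -0.0, -1.0]]
force: [6.7, 3.8, -2.7]
opening: 0.618
grasp_force: 29.8
```

>>> apply_moves --rows '[{"x": -1,"y": 0,"z": 0,"rx": 0,"ry": 0,"rz": 0,"claw": 255},{"x": -2,"y": 0,"z": 0,"rx": 0,"ry": 0,"rz": 0,"claw": 255},{"x": -2,"y": 0,"z": 0,"rx": 0,"ry": 0,"rz": 0,"claw": 255}]'

```text
time_s: 13.2
position: [0.4922, -0.1384, 0.0977]
tcp_rot: [[0.955, -0.297, 0.004], [-0.297, -0.955, -0.001], [0.004, -0.0, -1.0]]
force: [8.3, 3.6, -3.0]
opening: 0.611
grasp_force: 29.8
```

```bash
python3 look.py w5.png 0.095 0.51 -0.14 >/dev/null 2>&1; python3 go.py 0.5275 -0.15 0.098 -17.3; python3 -c "
import cv2;a=cv2.imread('pics/w5.png')[90:340,150:400];cv2.imwrite('pics/w5c.png',cv2.resize(a,None,fx=2.2,fy=2.2))"
```

```text
13.25 [ 0.49215981 -0.13844664  0.09770068] [-2.830e+01  3.530e+01  1.057e+02  1.000e-01  3.880e+01  7.890e+01] yaw -17.297825034073103
xyz [37.2  0.5 -0.1] rot [-0.   -0.04  0.  ]
```

View pics/w5c.png

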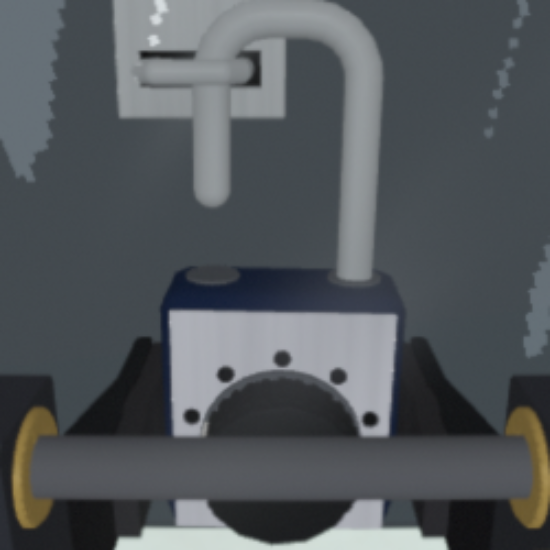

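The shackle is almost at its stop: toe end at (212,207), hole in the front face at (212,274). I'll check the gap by casting rays.

```bash
python3 - <<'E'
from h import *
p=camera_params('wrist')
f=lambda u,v,z:onplane(p,[[u/2.2+150,v/2.2+90]],z)[0]
ax=np.array([.955,-.297,0])
a=f(212,207,.082);b=f(212,274,.082);c=f(355,280,.082);s=f(195,72,.094)
tcp=read_state()['position']
for n,q in(('toe',a),('hole',b),('heel',c),('staple',s)): print(n,q,'x',(q-tcp)@ax,'y',(q-tcp)@np.array([.297,.955,0]))
E
```

```text
toe [ 0.54115408 -0.13911619  0.082     ] x 0.046988387846970577 y 0.013911874328744463
hole [ 0.52647013 -0.13410521  0.082     ] x 0.03147694961501215 y 0.014336234759230161
heel [ 0.51548069 -0.16464214  0.082     ] x 0.030051503964718815 y -0.018090401633680114
staple [ 0.56960859 -0.14647934  0.094     ] x 0.07634930017796628 y 0.015331056824521723
```

The gap is about 16 mm, so the shackle is fully open. I'll push forward until the staple stands in the gap, with a 1 mm sideways easing.

>>> apply_moves --rows '[{"x": 3,"y": 0,"z": 0,"rx": 0,"ry": 0,"rz": 0,"claw": 255},{"x": 6,"y": -1,"z": 0,"rx": 0,"ry": 0,"rz": 0,"claw": 255},{"x": 10,"y": -1,"z": 0,"rx": 0,"ry": 0,"rz": 0,"claw": 255},{"x": 10,"y": -1,"z": 0,"rx": 0,"ry": 0,"rz": 0,"claw": 255}]'

```text
time_s: 13.75
position: [0.4937, -0.1384, 0.0976]
tcp_rot: [[0.955, -0.297, -0.014], [-0.297, -0.955, 0.005], [-0.015, -0.0, -1.0]]
force: [-8.6, 1.3, 12.0]
opening: 0.62
grasp_force: 30.0
```

>>> apply_moves --rows '[{"x": 4,"y": 0,"z": 0,"rx": 0,"ry": 0,"rz": 0,"claw": 255},{"x": 8,"y": 0,"z": 0,"rx": 0,"ry": 0,"rz": 0,"claw": 255},{"x": 12,"y": 0,"z": 0,"rx": 0,"ry": 0,"rz": 0,"claw": 255},{"x": 16,"y": 0,"z": 0,"rx": 0,"ry": 0,"rz": 0,"claw": 255},{"x": 16,"y": 0,"z": 0,"rx": 0,"ry": 0,"rz": 0,"claw": 255}]'

```text
time_s: 14.38
position: [0.5096, -0.1429, 0.0977]
tcp_rot: [[0.955, -0.298, -0.013], [-0.298, -0.955, 0.005], [-0.014, -0.001, -1.0]]
force: [-6.3, 3.8, 12.2]
opening: 0.617
grasp_force: 30.0
```

```bash
python3 look.py w6.png 0.095 0.51 -0.14 >/dev/null 2>&1; python3 go.py 0.5275 -0.15 0.098 -17.3; python3 -c "
import cv2;a=cv2.imread('pics/w6.png')[90:340,150:400];cv2.imwrite('pics/w6c.png',cv2.resize(a,None,fx=2.2,fy=2.2))"
```

```text
14.425 [ 0.50956288 -0.14288737  0.09767285] [-2.770e+01  3.640e+01  1.024e+02 -1.000e-01  4.200e+01  7.970e+01] yaw -17.324878896428736
xyz [19.2  1.4 -0.6] rot [-0.01  0.13 -0.  ]
```

View pics/w6c.png

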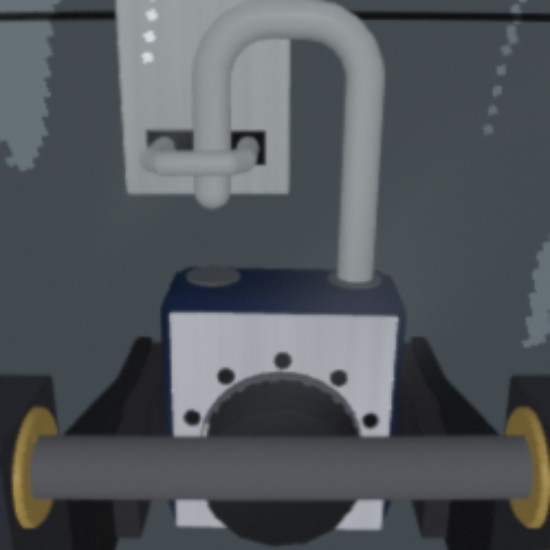

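The crop shows the leg still through the staple with its end at (212,200), about to leave it, and the shackle still fully out. The tool is pressing down with 12 N, so I'll raise it by 1 mm to ease that.

>>> apply_moves --rows '[{"x": 0,"y": 0,"z": -1,"rx": 0,"ry": 0,"rz": 0,"claw": 255},{"x": 0,"y": 0,"z": -1,"rx": 0,"ry": 0,"rz": 0,"claw": 255}]'

```text
time_s: 14.68
position: [0.514, -0.1451, 0.0979]
tcp_rot: [[0.954, -0.298, -0.003], [-0.298, -0.954, 0.001], [-0.003, 0.0, -1.0]]
force: [1.0, 0.1, -4.1]
opening: 0.622
grasp_force: 30.0
```

```bash
python3 go.py 0.5275 -0.15 0.098 -17.3
```

```text
14.675 [ 0.51403464 -0.14505155  0.09790623] [-2.770e+01  3.640e+01  1.021e+02 -1.000e-01  4.170e+01  7.970e+01] yaw -17.362275649454464
xyz [14.3  0.7 -0.1] rot [ 0.    0.03 -0.01]
```

>>> apply_moves --rows '[{"x": 4,"y": 0,"z": 0,"rx": 0,"ry": 0,"rz": 0,"claw": 255},{"x": 8,"y": 0,"z": 0,"rx": 0,"ry": 0,"rz": 0,"claw": 255},{"x": 12,"y": 0,"z": 0,"rx": 0,"ry": 0,"rz": 0,"claw": 255},{"x": 15,"y": 0,"z": 0,"rx": 0,"ry": 0,"rz": 0,"claw": 255},{"x": 15,"y": 0,"z": 0,"rx": 0,"ry": 0,"rz": 0,"claw": 255}]'

```text
time_s: 15.3
position: [0.53, -0.1497, 0.0985]
tcp_rot: [[0.955, -0.298, 0.0], [-0.298, -0.955, -0.0], [0.0, 0.0, -1.0]]
force: [0.5, 0.4, -4.2]
opening: 0.619
grasp_force: 30.0
```

```bash
python3 look.py w7.png 0.095 0.51 -0.14 >/dev/null 2>&1; python3 go.py 0.5275 -0.15 0.098 -17.3; python3 -c "
import cv2;a=cv2.imread('pics/w7.png')[90:340,150:400];cv2.imwrite('pics/w7c.png',cv2.resize(a,None,fx=2.2,fy=2.2))"
```

```text
15.35 [ 0.52969357 -0.14955493  0.09850479] [-27.4  37.1  99.8  -0.   43.1  79.9] yaw -17.34685174088623
xyz [-2.   1.1  0.5] rot [-0.    0.   -0.01]
```

View pics/w7c.png

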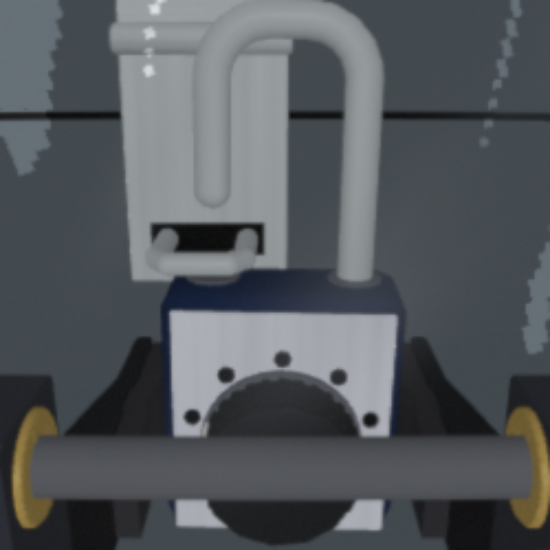

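The staple (200,260) now stands clear in the gap between the toe end (212,205) and the front face. Lifting straight up.

>>> apply_moves --rows '[{"x": 0,"y": 0,"z": -5,"rx": 0,"ry": 0,"rz": 0,"claw": 255},{"x": 0,"y": 0,"z": -12,"rx": 0,"ry": 0,"rz": 0,"claw": 255},{"x": 0,"y": 0,"z": -20,"rx": 0,"ry": 0,"rz": 0,"claw": 255},{"x": 0,"y": 0,"z": -35,"rx": 0,"ry": 0,"rz": 0,"claw": 255},{"x": 0,"y": 0,"z": -55,"rx": 0,"ry": 0,"rz": 0,"claw": 255},{"x": 0,"y": 0,"z": -75,"rx": 0,"ry": 0,"rz": 0,"claw": 255},{"x": 0,"y": 0,"z": -92,"rx": 0,"ry": 0,"rz": 0,"claw": 255},{"x": 0,"y": 0,"z": -100,"rx": 0,"ry": 0,"rz": 0,"claw": 255},{"x": 0,"y": 0,"z": -100,"rx": 0,"ry": 0,"rz": 0,"claw": 255},{"x": 0,"y": 0,"z": -100,"rx": 0,"ry": 0,"rz": 0,"claw": 255}]'

```text
time_s: 16.6
position: [0.5291, -0.1493, 0.198]
tcp_rot: [[0.954, -0.298, -0.001], [-0.298, -0.954, 0.001], [-0.001, -0.0, -1.0]]
force: [0.1, 0.4, -3.1]
opening: 0.616
grasp_force: 30.0
```

```bash
python3 go.py 0.5275 -0.15 0.198 -17.3; python3 - <<'E'
from h import *
a=snap('scene')[0];w=snap('wrist')[0]
g=proj(camera_params('scene'),[.53,-.15,.17])[0].astype(int); print(g)
c=cv2.resize(a[max(g[1]-60,0):g[1]+65,g[0]-70:g[0]+70],(448,400),interpolation=cv2.INTER_CUBIC)
cv2.imwrite('pics/end.png',np.hstack([c,cv2.resize(w[90:340,150:370],(352,400))])[:,:,::-1])
E
```

```text
16.6 [ 0.52914756 -0.14934688  0.19804103] [-27.4  28.2  95.8  -0.   56.1  79.9] yaw -17.350187553937168
xyz [-1.4  1.1  0. ] rot [-0.    0.01 -0.01]
[278 181]
```

View pics/end.png

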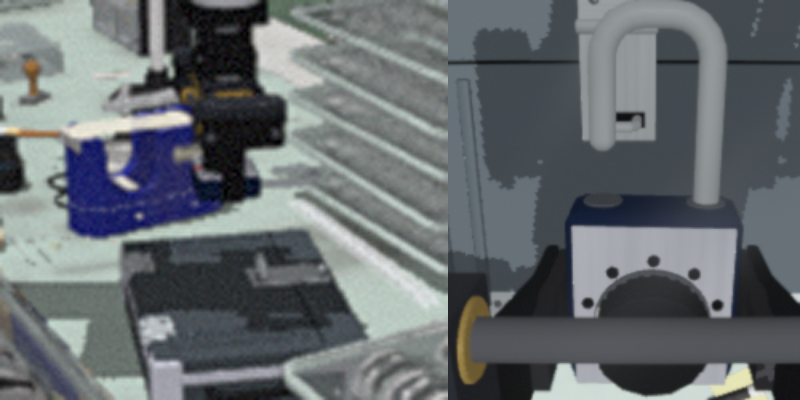

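The lock is held level about 10 cm above the lid with the shackle fully open (toe at (602,145), front face at (602,200)), and the staple is left free below.

```bash
python3 -c "
from rig import *;print(hand_in())"
```

```text
the job is handed in; nothing more can be done
None
```

I set the dial to the code dot, pulled the shackle fully open, lifted the lock off the staple, and handed in while holding it level about 10 cm above the lid, dial up and shackle still open; hand-in returned no verdict.

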